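Clamp a brake disc evenly on its check stand

TASK

Clamp the brake disc on its stand by tightening the four black bar knobs clockwise, crosswise and in two passes so that it is pulled down evenly: first turn two opposite knobs about half way (about an eighth of a turn each), then the other two, and only when all four are half tight turn two opposite knobs fully home to the stop, then the other two. Fully home, each bar points at the disc's centre; let go of the last knob and leave the wrench, socket, bottle and tray where they are.

Things in the scene. Friction and masses are not known exactly. Their poses are not given: they have to be found in the camera images.
- stand_centre (a point): Centre of the brake disc, on top of its aluminium carrier. The steel disc (250 mm across, top 76 mm above the bench) with a raised aluminium carrier (180 mm across, top 80 mm above the bench) lies on a heavy round grey check stand fixed to the bench; the stand's place and heading vary, z points up. Disc and stand cannot move.
- knob_1_grip (a point): Middle of the bar of clamping knob 1, on its turning axis: a black plastic bar 64 mm long, 14 mm thick and 22 mm high, its middle 25 mm above the carrier (bar 14 to 36 mm above it, over a 28 mm steel collar). x lies along the bar, z up; it turns with the knob. The four knobs stand in a square, each 70 mm from the disc's centre (99 mm from its neighbours), numbered 1 to 4 clockwise seen from above; this one is opposite knob 3.
- knob_1 (a joint): Turn of knob 1 in rad, growing clockwise seen from above (tightening). It starts slack, between 0 and 0.25; half tight is 0.8; it meets a hard stop, fully tight, at 1.6 (a quarter turn in all). At 1.6 the bar points at the disc's centre, at 0 it lies square to that. Turns stiffly (about 0.12 N m of friction) without springing back and stays where it is left.
- knob_2_grip (a point): Middle of the bar of clamping knob 2, on its turning axis: a black plastic bar 64 mm long, 14 mm thick and 22 mm high, its middle 25 mm above the carrier (bar 14 to 36 mm above it, over a 28 mm steel collar). x lies along the bar, z up; it turns with the knob. The four knobs stand in a square, each 70 mm from the disc's centre (99 mm from its neighbours), numbered 1 to 4 clockwise seen from above; this one is opposite knob 4.
- knob_2 (a joint): Turn of knob 2 in rad, growing clockwise seen from above (tightening). It starts slack, between 0 and 0.25; half tight is 0.8; it meets a hard stop, fully tight, at 1.6 (a quarter turn in all). At 1.6 the bar points at the disc's centre, at 0 it lies square to that. Turns stiffly (about 0.12 N m of friction) without springing back and stays where it is left.
- knob_3_grip (a point): Middle of the bar of clamping knob 3, on its turning axis: a black plastic bar 64 mm long, 14 mm thick and 22 mm high, its middle 25 mm above the carrier (bar 14 to 36 mm above it, over a 28 mm steel collar). x lies along the bar, z up; it turns with the knob. The four knobs stand in a square, each 70 mm from the disc's centre (99 mm from its neighbours), numbered 1 to 4 clockwise seen from above; this one is opposite knob 1.
- knob_3 (a joint): Turn of knob 3 in rad, growing clockwise seen from above (tightening). It starts slack, between 0 and 0.25; half tight is 0.8; it meets a hard stop, fully tight, at 1.6 (a quarter turn in all). At 1.6 the bar points at the disc's centre, at 0 it lies square to that. Turns stiffly (about 0.12 N m of friction) without springing back and stays where it is left.
- knob_4_grip (a point): Middle of the bar of clamping knob 4, on its turning axis: a black plastic bar 64 mm long, 14 mm thick and 22 mm high, its middle 25 mm above the carrier (bar 14 to 36 mm above it, over a 28 mm steel collar). x lies along the bar, z up; it turns with the knob. The four knobs stand in a square, each 70 mm from the disc's centre (99 mm from its neighbours), numbered 1 to 4 clockwise seen from above; this one is opposite knob 2.
- knob_4 (a joint): Turn of knob 4 in rad, growing clockwise seen from above (tightening). It starts slack, between 0 and 0.25; half tight is 0.8; it meets a hard stop, fully tight, at 1.6 (a quarter turn in all). At 1.6 the bar points at the disc's centre, at 0 it lies square to that. Turns stiffly (about 0.12 N m of friction) without springing back and stays where it is left.
- wrench_mid (a point): Steel combination wrench lying on the bench, 200 mm long; a bystander, its middle half-way up.
- socket_mid (a point): Steel socket standing on the bench, 34 mm across, 55 mm high; a bystander, its middle half-way up.
- bottle_mid (a point): Yellow plastic bottle standing on the bench, 72 mm across, 160 mm high; a bystander, its middle half-way up.
- tray_mid (a point): Blue open parts tray, 120 x 160 mm, 35 mm high; a bystander, its middle half-way up.

How it is judged:
On the way, in this order (a step that is already met when the one before it is completed fails the run):
1. first pass: two opposite knobs are about half tight (0.45 to 1.15 rad) while the other two are still slack (under 0.40) (((value of joint knob_1 between 0.45 and 1.15 rad and value of joint knob_3 between 0.45 and 1.15 rad and value of joint each of knob_2, knob_4 below 0.4 rad) or (value of joint knob_2 between 0.45 and 1.15 rad and value of joint knob_4 between 0.45 and 1.15 rad and value of joint each of knob_1, knob_3 below 0.4 rad))), for 0.2 s.
2. first pass done: all four knobs are about half tight (0.45 to 1.15 rad) (value of joint knob_1 between 0.45 and 1.15 rad and value of joint knob_2 between 0.45 and 1.15 rad and value of joint knob_3 between 0.45 and 1.15 rad and value of joint knob_4 between 0.45 and 1.15 rad), for 0.2 s.
3. second pass: two opposite knobs are fully home (over 1.45 rad) while the other two are still half tight (((value of joint each of knob_1, knob_3 above 1.45 rad and value of joint knob_2 between 0.45 and 1.15 rad and value of joint knob_4 between 0.45 and 1.15 rad) or (value of joint each of knob_2, knob_4 above 1.45 rad and value of joint knob_1 between 0.45 and 1.15 rad and value of joint knob_3 between 0.45 and 1.15 rad))), for 0.2 s.
At the end, for the whole second after the job is handed in: All four knobs are fully home (each over 1.45 of 1.6 rad) and at rest (value of joint each of knob_1, knob_2, knob_3, knob_4 above 1.45 rad and velocity of joint knob_1 between -0.05 and 0.05 rad/s and velocity of joint knob_2 between -0.05 and 0.05 rad/s and velocity of joint knob_3 between -0.05 and 0.05 rad/s and velocity of joint knob_4 between -0.05 and 0.05 rad/s); the robot touches nothing.
It fails at once if the wrench is moved by more than 30 mm (distance of wrench_mid from where it was at the start of the episode above 0.03 m).
It fails at once if the socket is moved by more than 30 mm (distance of socket_mid from where it was at the start of the episode above 0.03 m).
It fails at once if the bottle is moved by more than 30 mm (distance of bottle_mid from where it was at the start of the episode above 0.03 m).
It fails at once if the tray is moved by more than 30 mm (distance of tray_mid from where it was at the start of the episode above 0.03 m).
It also fails if it takes over 72 s, if anything falls off the work surface, if the arm or the gripper's body presses on something with over 40 N, if the wrist force passes 120 N, or if a joint passes its speed limit or range.

ROBOT

A 6-joint arm with a two-finger parallel gripper is mounted at the origin on the work surface. World frame = base frame: x ahead of the robot, y to its left, z up, the work surface at z = 0. Lengths are in m, angles in rad, forces in N, time in s.
With the tool pointing down it reaches from about 0.35 to 0.875 m from the base axis. Payload 4.2 kg.
Tool frame: the origin (TCP) lies between the finger pads; the fingertips stand 11 mm ahead of it and the grasp point (between the pads) lies 8 mm behind it; z points along the fingers, y is the line along which they close (so a half turn about z gives the same grasp; the last joint's range is limited). The gripper opens to 87 mm and grips with 3 to 60 N. Pads are 19 mm wide; open, the fingers measure 117 mm over their backs; the gripper's body (75 mm by 190 mm) begins 51 mm behind the grasp point.
Start: joints at [1.419, 0.385, 0.008, 0, -1.194, -0.259], TCP at [0.25, 0.573, 0.234] pointing down, gripper open.
Joint ranges: [-3.14, 3.14], [-1.21, 2.06], [-1.07, 1.41], [-3.16, 2.05], [-2.99, -0.16], [-3.1, 3.1]. Speed limits (rad/s): [2.79, 2.79, 3.14, 3.14, 3.14, 3.14].

INTERFACE

Orientations are given as a rotation vector (axis times angle).
In Python, from cell import arm, eyes gives the robot as it stands. The module is installed in compiled form; this text tells all that it offers.
- The arm moves only by the tool apply_moves, never from a script. Its argument "targets" is a list of rows, each a list of 3 entries, a list of its own where there are three numbers: the turn, a rotation vector about the tool's x, y, z normalised to -1 to 1, where 1 is pi/4 rad, then the shift along the tool's x, y, z normalised to -1 to 1, where 1 is 0.2 m, then the gripper's target within -1 to 1 (fully open at 1, half-way at 0, shut at -1). In form: [[[rx, ry, rz], [dx, dy, dz], grip], ...]. A call has 1 to 12 rows; each row is the pose to reach, as a shift and turn from the pose commanded when the call began, along the tool's axes at that moment; what a row does not reach only later rows make up. A row lasts 1/8 s, in which the tool goes at most 62.5 mm and 10.7 degrees, less where a joint would pass 70% of its speed; a pose out of reach is approached as far as the arm can. A call with a number of a shift or a turn outside -1 to 1 is refused whole. A call with a gripper value outside its range is refused whole. The fingers move at their own pace and stop on an object; the grip force is fixed at half the most. Time passes only in rows, so rows that repeat a pose let the fingers close. It gives the time, the measured TCP pose, the force, the opening and the grip force at its end, in the units of the state.
- arm.get_state(): the state, without advancing time (a new reading comes with each control period).
- eyes.capture(name): name is "side" or "top"; returns the picture (400x640x3 uint8, red, green, blue); there is no depth.
- eyes.calibration(name): a dict with "fx", "fy", "cx", "cy" (pixels), "k1" (the pictures are not rectified: a ray, as slopes to the right and down, at radius r is drawn at 1 + k1 r^2 times it, then the intrinsics apply), "rvec" (rotation vector, rad) and "tvec" (3), from world to camera coordinates, as OpenCV has them. Camera axes: x right, y down, z forward; pixel columns grow to the right and rows downward; lengths in m; the calibration is good to about 2 mm. A picture is of the moment at which its call begins. calibration takes no time and is no camera call.
- arm.finish_job(): hands the job in; it is judged then, once.
The state is a dict: "clock": time; "joint_pos": joint angles; "joint_velocities": joint speeds; "effort": joint torques, N m; "position": TCP position; "ee_rot": TCP orientation; "contact_force": force on the tool from outside, world axes, zero at the start; "ft_torque": the same for the moment, N m; "gripper_width": finger opening in m; "gripper_force": force on a finger pad.
Only numpy, scipy, OpenCV 4.12 (cv2) and the standard library are available. Lean on these libraries where they do the work, as an engineer would, in place of code of your own. Each camera call takes 0.05 s, during which the arm holds its last target. There are 200 camera calls.

## Working session

There is one attempt and no reset: what is moved stays moved. The work goes in short steps, Python scripts to look and compute and a tool call to move; the robot and the scene stay as the last step left them, time stands still between calls to the robot, and variables do not carry over. Pictures are saved under pics/ and viewed, at most 10 in all, crops included, and the job is handed in when it is done.

Besides the shell and the picture viewer there is one more tool, called after ">>>" as name(argument=value, ...) on one line, values as JSON. apply_moves: Moves the arm, as the interface text tells. Its arguments: {"type":"object","properties":{"targets":{"type":"array","items":{"type":"array"}}},"required":["targets"]}

```bash
mkdir -p pics
python3 - <<'E'
from cell import arm, eyes
import cv2
for n in("top","side"):
    im=eyes.capture(n); cv2.imwrite(f"pics/{n}0.png",im[:,:,::-1]); print(n,eyes.calibration(n))
print(arm.get_state())
E
```

```text
top {'fx': 446.41102679757824, 'fy': 446.41102679757824, 'cx': 318.2880327989024, 'cy': 199.66529370799498, 'k1': -0.03845238745518869, 'rvec': array([ 2.11079963, -2.13917538,  0.19115451]), 'tvec': array([0.01081992, 0.50785468, 1.32491618])}
side {'fx': 420.70184085036163, 'fy': 420.70184085036163, 'cx': 329.0104490008998, 'cy': 197.60229545425997, 'k1': -0.10713548906975352, 'rvec': array([ 2.3423078 , -0.44544415,  0.15947186]), 'tvec': array([-0.4680473 ,  0.18310076,  1.07050839])}
{'clock': 0.1, 'joint_pos': array([ 1.41861798e+00,  3.85475729e-01,  6.79974896e-03, -4.71819853e-04,
       -1.19402268e+00, -2.58597825e-01]), 'joint_velocities': array([-0.00056786, -0.0021145 ,  0.00239785,  0.00077848,  0.0009904 ,
        0.00014245]), 'effort': array([-2.59735425e-04, -3.91690779e+01,  1.87934607e+01,  4.23189640e+00,
        1.34507369e-02, -7.11962321e-05]), 'position': array([0.24934551, 0.57254814, 0.23258047]), 'ee_rot': array([ 3.07362406e+00, -6.40593950e-01, -5.28663644e-04]), 'contact_force': array([-0.87961765,  0.30013846, -0.17034102]), 'ft_torque': array([-0.00575036,  0.03016697, -0.01003946]), 'gripper_force': 0.0, 'gripper_width': 0.08708865623760913}
```

View pics/top0.png

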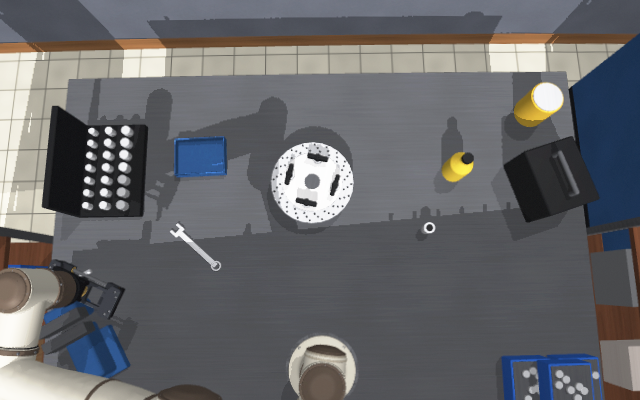

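View pics/side0.png

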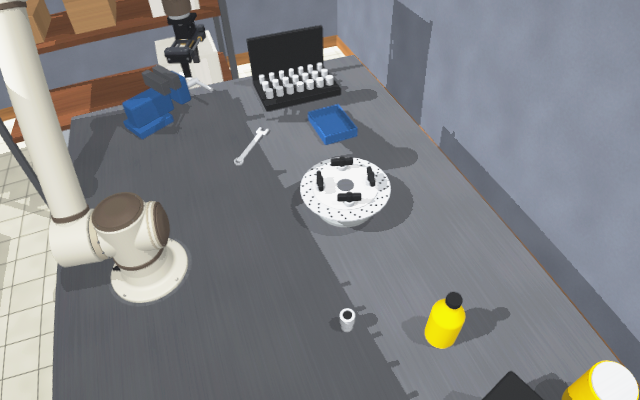

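The top view shows the disc at (312,182) with bars at about (318,157), (335,185), (306,202) and (290,174). The tray, wrench, socket and bottle are all well clear of it. Next I'll measure the bars.

```bash
cat > h.py <<'E'
import numpy as np, cv2
from scipy.spatial.transform import Rotation as R
from cell import arm, eyes
def ray(n,px,z):
    c=eyes.calibration(n); Rm=R.from_rotvec(c["rvec"]).as_matrix(); px=np.atleast_2d(px).astype(float)
    d=(px-[c["cx"],c["cy"]])/[c["fx"],c["fy"]]; u=d.copy()
    for _ in range(10): u=d/(1+c["k1"]*(u**2).sum(1,keepdims=True))
    D=np.c_[u,np.ones(len(u))]@Rm; o=-Rm.T@c["tvec"]
    return o+D*((z-o[2])/D[:,2])[:,None]
def proj(n,P):
    c=eyes.calibration(n); q=np.atleast_2d(P)@R.from_rotvec(c["rvec"]).as_matrix().T+c["tvec"]
    u=q[:,:2]/q[:,2:]; u=u*(1+c["k1"]*(u**2).sum(1,keepdims=True))
    return u*[c["fx"],c["fy"]]+[c["cx"],c["cy"]]
def bars(n,box,im=None,z=.110,amin=40):
    im=eyes.capture(n) if im is None else im
    x0,y0,x1,y1=box
    m=np.zeros(im.shape[:2],np.uint8); m[y0:y1,x0:x1]=(im[y0:y1,x0:x1].max(2)<70)*255
    out=[]
    for c in cv2.findContours(m,cv2.RETR_EXTERNAL,cv2.CHAIN_APPROX_NONE)[0]:
        mm=np.zeros_like(m); cv2.drawContours(mm,[c],-1,255,-1); mm&=m
        p=np.argwhere(mm)[:,::-1]
        if len(p)<amin: continue
        w=ray(n,p,z)[:,:2]; mu=w.mean(0); e,v=np.linalg.eigh(np.cov((w-mu).T))
        out.append((mu,np.degrees(np.arctan2(v[1,1],v[0,1]))%180,np.sqrt(12*e),len(p),p.mean(0)))
    return out
E
python3 - <<'E'
from h import *
im=eyes.capture("top")
for b in bars("top",(280,148,345,212),im): print(b)
# carrier/disc centre from white blob
m=((im.min(2)>120)*255).astype(np.uint8); m[:135]=0;m[230:]=0;m[:,:262]=0;m[:,362:]=0
c=max(cv2.findContours(cv2.morphologyEx(m,cv2.MORPH_CLOSE,np.ones((5,5))),cv2.RETR_EXTERNAL,cv2.CHAIN_APPROX_NONE)[0],key=cv2.contourArea)
h=cv2.convexHull(c)[:,0]; w=ray("top",h,.076)[:,:2].astype(np.float32); print(cv2.minEnclosingCircle(w))
print("side")
for b in bars("side",(300,150,392,212),z=.105): print(b)
cv2.imwrite("pics/t1.png",cv2.resize(im[130:235,255:370],None,fx=5,fy=5,interpolation=cv2.INTER_CUBIC)[:,:,::-1])
E
```

```text
(array([0.49023515, 0.04091493]), np.float64(75.92218861334668), array([0.01426165, 0.05610104]), 91, array([305.68131868, 201.85714286]))
(array([ 0.54032414, -0.04385676]), np.float64(161.1394857954004), array([0.01188613, 0.05982513]), 80, array([334.325 , 184.7375]))
(array([0.57498153, 0.09099696]), np.float64(165.4389020806799), array([0.01381051, 0.0580597 ]), 90, array([288.53333333, 173.91111111]))
(array([0.62488932, 0.0056943 ]), np.float64(75.96096701354118), array([0.01581013, 0.05659916]), 96, array([317.14583333, 157.21875   ]))
((0.5578123331069946, 0.022641917690634727), 0.1261679232120514)
side
(array([ 0.53956769, -0.05020581]), np.float64(160.17502878016452), array([0.02630861, 0.05740547]), 165, array([348.88484848, 196.91515152]))
(array([0.48960678, 0.03446801]), np.float64(75.70118136068136), array([0.01335594, 0.06776611]), 89, array([319.52808989, 180.96629213]))
(array([ 6.24998063e-01, -1.13071457e-04]), np.float64(74.22009723436996), array([0.01485237, 0.06709751]), 94, array([370.53191489, 176.19148936]))
(array([0.57568993, 0.08518928]), np.float64(169.02719251906146), array([0.03119068, 0.05805603]), 150, array([341.84, 161.42]))
```

View pics/t1.png

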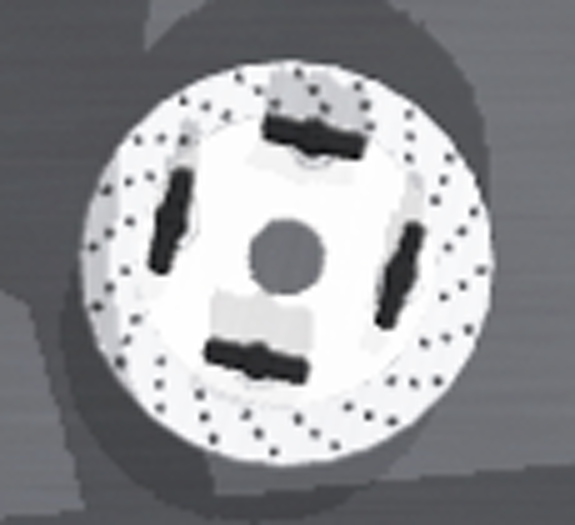

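The crop shows all four bars still slack, and they agree with a centre at about (0.5576, 0.0234) and a radial heading of 75.5° / −14.5°. Turning order: C (far left), B, A, D. Moving towards C at height.

>>> apply_moves(targets=[[[0,0,0],[0.9,0.6,0],0],[[0,0,0],[0.9,0.6,0],0],[[0,0,0],[0.9,0.6,0],0],[[0,0,0],[0.9,0.6,0],0]])

```text
clock: 0.7
position: [0.3676, 0.3884, 0.2337]
ee_rot: [3.074, -0.644, -0.0]
contact_force: [0.4, 0.5, 0.3]
gripper_width: 0.0549
gripper_force: 0.0
```

>>> apply_moves(targets=[[[0,0,0],[0.9,0.6,0],0],[[0,0,0],[0.9,0.6,0],0],[[0,0,0],[0.9,0.6,0],0],[[0,0,0],[0.9,0.6,0],0]])

```text
clock: 1.2
position: [0.4847, 0.2066, 0.2335]
ee_rot: [3.074, -0.645, -0.0]
contact_force: [0.2, 0.9, -0.3]
gripper_width: 0.0435
gripper_force: 0.0
```

```bash
cat >> h.py <<'E'
Cn=np.array([.5576,.0234])
def knob(k):
    r={"C":75.5,"B":-104.5,"A":165.5,"D":-14.5}[k]
    return Cn+.07*np.array([np.cos(np.radians(r)),np.sin(np.radians(r))])
def go(k,h,z):
    s=arm.get_state(); Rm=R.from_rotvec(s["ee_rot"]).as_matrix()
    T=R.from_euler("z",h,degrees=True).as_matrix()@np.diag([1,-1,-1.])
    d=Rm.T@(np.r_[knob(k),z]-s["position"])/.2; r=R.from_matrix(Rm.T@T).as_rotvec()/(np.pi/4)
    print(k,"rot",r.round(3),"shift",d.round(3),"t",s["clock"],"pos",s["position"].round(4),"w",s["gripper_width"],"head",np.degrees(np.arctan2(Rm[1,0],Rm[0,0])).round(1),"q6",s["joint_pos"][5].round(2),"F",s["contact_force"].round(1))
E
python3 -c "
from h import *
go('C',-13.5,.16)"
```

```text
C rot [ 0.     0.    -0.227] shift [0.646 0.346 0.367] t 1.2 pos [0.4847 0.2066 0.2335] w 0.043513242968632265 head -23.7 q6 0.45 F [ 0.2  0.9 -0.3]
```

>>> apply_moves(targets=[[[0,0,-0.23],[0.645,0.345,0.37],0],[[0,0,-0.23],[0.645,0.345,0.37],0],[[0,0,-0.23],[0.645,0.345,0.37],0],[[0,0,-0.23],[0.645,0.345,0.37],0],[[0,0,-0.23],[0.645,0.345,0.37],0]])

```text
clock: 1.82
position: [0.5745, 0.0946, 0.1597]
ee_rot: [3.121, -0.361, 0.0]
contact_force: [-0.4, 0.7, 0.6]
gripper_width: 0.0433
gripper_force: 0.0
```

Run:
```python
from h import *
go('C',-13.5,.108)
im=eyes.capture("side"); cv2.imwrite("pics/s1.png",cv2.resize(im[100:230,270:430],None,fx=4.5,fy=4.5,interpolation=cv2.INTER_CUBIC)[:,:,::-1])
```

```text
C rot [-0.    -0.     0.007] shift [0.007 0.016 0.259] t 1.825 pos [0.5745 0.0946 0.1597] w 0.04328084524357432 head -13.2 q6 0.9 F [-0.4  0.7  0.6]
```

View pics/s1.png

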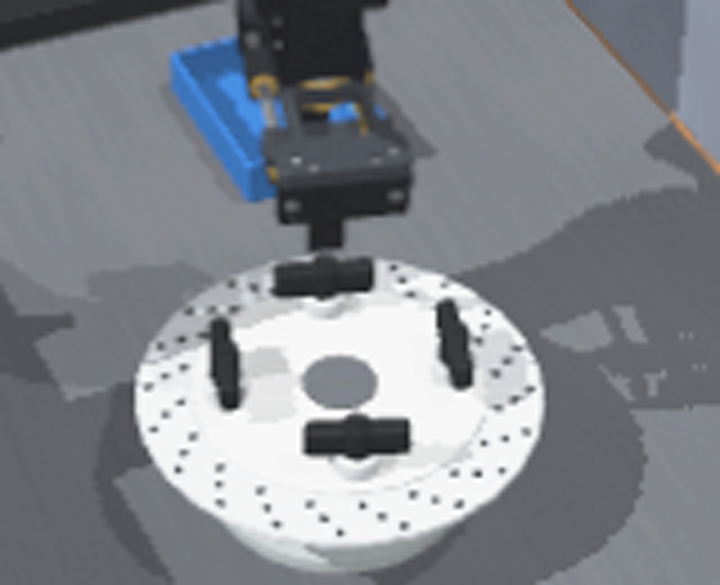

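The gripper sits over bar C (around (325,275) in the crop), straddling its middle. I'll go down, close and turn to half tight.

>>> apply_moves(targets=[[[0,0,0],[0.005,0.01,0.26],0],[[0,0,0],[0.005,0.01,0.26],0],[[0,0,0],[0.005,0.01,0.26],0],[[0,0,0],[0.005,0.01,0.26],-1],[[0,0,0],[0.005,0.01,0.26],-1],[[0,0,0],[0.005,0.01,0.26],-1],[[0,0,0],[0.005,0.01,0.26],-1]])

```text
clock: 2.75
position: [0.5744, 0.0893, 0.1082]
ee_rot: [3.115, -0.36, -0.003]
contact_force: [0.5, -8.0, 5.7]
gripper_width: 0.0139
gripper_force: 29.6
```

```bash
python3 -c "
from h import *
go('C',-58.6,.108)"
```

```text
C rot [ 7.000e-03 -1.000e-03  1.009e+00] shift [ 0.001 -0.01   0.001] t 2.75 pos [0.5744 0.0893 0.1082] w 0.013932392586758857 head -13.2 q6 0.9 F [ 0.5 -8.   5.7]
```

>>> apply_moves(targets=[[[0,0,1],[0,-0.01,0],-1],[[0,0,1],[0,-0.01,0],-1],[[0,0,1],[0,-0.01,0],-1],[[0,0,1],[0,-0.01,0],-1],[[0,0,1],[0,-0.01,0],-1],[[0,0,1],[0,-0.01,0],-1],[[0,0,1],[0,-0.01,0],-1]])

```text
clock: 3.62
position: [0.5754, 0.0904, 0.1083]
ee_rot: [2.74, -1.525, 0.002]
contact_force: [1.6, -11.7, 3.2]
gripper_width: 0.0138
gripper_force: 29.9
```

```bash
python3 -c "
from h import *
go('C',-58.6,.108)"
```

```text
C rot [ 0.005 -0.005  0.009] shift [-0.004 -0.001  0.001] t 3.625 pos [0.5754 0.0904 0.1083] w 0.01382016703045862 head -58.2 q6 0.12 F [  1.6 -11.7   3.2]
```

>>> apply_moves(targets=[[[0,0,0],[0,0,0],0],[[0,0,0],[0,0,0],0],[[0,0,0],[0,0,-0.26],0],[[0,0,0],[0,0,-0.26],0],[[0,0,-0.92],[0.485,0.51,-0.26],0],[[0,0,-0.92],[0.485,0.51,-0.26],0],[[0,0,-0.92],[0.485,0.51,-0.26],0],[[0,0,-0.92],[0.485,0.51,-0.26],0],[[0,0,-0.92],[0.485,0.51,-0.26],0],[[0,0,-0.92],[0.485,0.51,-0.26],0]])

```text
clock: 4.88
position: [0.5399, -0.0415, 0.1593]
ee_rot: [-3.107, 0.461, 0.0]
contact_force: [-0.8, -0.6, -0.3]
gripper_width: 0.0438
gripper_force: 0.0
```

```bash
python3 -c "
from h import *
go('B',-17,.108)"
```

```text
B rot [-0.     0.     0.002] shift [0.005 0.013 0.256] t 4.875 pos [ 0.5399 -0.0415  0.1593] w 0.04377295363270892 head -16.9 q6 1.05 F [-0.8 -0.6 -0.3]
```

>>> apply_moves(targets=[[[0,0,0],[0.004,0.008,0.257],0],[[0,0,0],[0.004,0.008,0.257],0],[[0,0,0],[0.004,0.008,0.257],-1],[[0,0,0],[0.004,0.008,0.257],-1],[[0,0,0],[0.004,0.008,0.257],-1],[[0,0,0],[0.004,0.008,0.257],-1],[[0,0,0.92],[0.004,0.008,0.257],-1],[[0,0,0.92],[0.004,0.008,0.257],-1],[[0,0,0.92],[0.004,0.008,0.257],-1],[[0,0,0.92],[0.004,0.008,0.257],-1],[[0,0,0.92],[0.004,0.008,0.257],-1],[[0,0,0.92],[0.004,0.008,0.257],-1]])

```text
clock: 6.38
position: [0.5404, -0.046, 0.1094]
ee_rot: [2.743, -1.527, 0.003]
contact_force: [0.9, -8.5, 2.5]
gripper_width: 0.0136
gripper_force: 29.9
```

```bash
python3 -c "
from h import *
go('B',-58.6,.108)
go('A',-103,.16)"
```

```text
B rot [ 0.001 -0.004  0.009] shift [-0.008 -0.003  0.007] t 6.375 pos [ 0.5404 -0.046   0.1094] w 0.013580139356213217 head -58.2 q6 0.34 F [ 0.9 -8.5  2.5]
A rot [-0.    -0.004  0.995] shift [-0.502 -0.014 -0.254] t 6.375 pos [ 0.5404 -0.046   0.1094] w 0.013580139356213217 head -58.2 q6 0.34 F [ 0.9 -8.5  2.5]
```

>>> apply_moves(targets=[[[0,0,0],[0,0,0],0],[[0,0,0],[0,0,0],0],[[0,0,0],[0,0,-0.26],0],[[0,0,0],[0,0,-0.26],0],[[0,0,1],[-0.5,-0.015,-0.26],0],[[0,0,1],[-0.5,-0.015,-0.26],0],[[0,0,1],[-0.5,-0.015,-0.26],0],[[0,0,1],[-0.5,-0.015,-0.26],0],[[0,0,1],[-0.5,-0.015,-0.26],0],[[0,0,1],[-0.5,-0.015,-0.26],0]])

```text
clock: 7.62
position: [0.4898, 0.0431, 0.1598]
ee_rot: [1.953, -2.461, -0.001]
contact_force: [-0.1, -0.0, 0.3]
gripper_width: 0.0437
gripper_force: 0.0
```

Run:
```python
from h import *
go('A',-103,.108)
for n in("side",):
    im=eyes.capture(n); cv2.imwrite("pics/s2.png",cv2.resize(im[100:230,270:430],None,fx=4.5,fy=4.5,interpolation=cv2.INTER_CUBIC)[:,:,::-1])
```

```text
A rot [ 0.001  0.    -0.003] shift [ 0.011 -0.003  0.259] t 7.625 pos [0.4898 0.0431 0.1598] w 0.04371668721373573 head -103.1 q6 -0.65 F [-0.1 -0.   0.3]
```

View pics/s2.png

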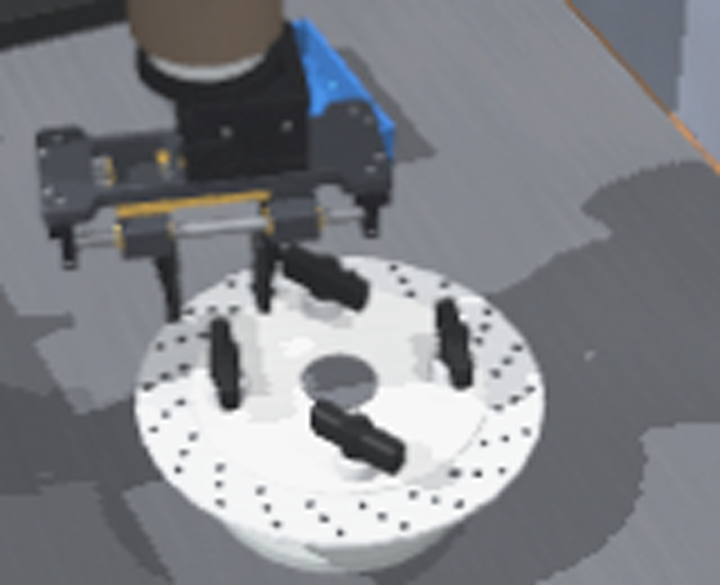

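C (325,275) and B (357,437) now stand at about 45°, while the other two are still slack. Knob A next.

>>> apply_moves(targets=[[[0,0,0],[0.008,-0.003,0.259],0],[[0,0,0],[0.008,-0.003,0.259],0],[[0,0,0],[0.008,-0.003,0.259],-1],[[0,0,0],[0.008,-0.003,0.259],-1],[[0,0,0],[0.008,-0.003,0.259],-1],[[0,0,0],[0.008,-0.003,0.259],-1],[[0,0,1],[0.008,-0.003,0.259],-1],[[0,0,1],[0.008,-0.003,0.259],-1],[[0,0,1],[0.008,-0.003,0.259],-1],[[0,0,1],[0.008,-0.003,0.259],-1],[[0,0,1],[0.008,-0.003,0.259],-1],[[0,0,1],[0.008,-0.003,0.259],-1]])

```text
clock: 9.18
position: [0.4929, 0.0402, 0.1093]
ee_rot: [-0.862, 3.016, -0.004]
contact_force: [6.6, -7.9, -3.5]
gripper_width: 0.0137
gripper_force: 30.0
```

```bash
python3 -c "
from h import *
go('A',-148.6,.108)
go('D',-104,.16)"
```

```text
A rot [-0.005  0.005  0.011] shift [0.011 0.011 0.007] t 9.175 pos [0.4929 0.0402 0.1093] w 0.01371471229407798 head -148.1 q6 -1.43 F [ 6.6 -7.9 -3.5]
D rot [-0.006  0.003 -0.98 ] shift [-0.473 -0.497 -0.25 ] t 9.175 pos [0.4929 0.0402 0.1093] w 0.01371471229407798 head -148.1 q6 -1.43 F [ 6.6 -7.9 -3.5]
```

>>> apply_moves(targets=[[[0,0,0],[0,0,0],0],[[0,0,0],[0,0,0],0],[[0,0,0],[0,0,-0.26],0],[[0,0,0],[0,0,-0.26],0],[[0,0,-0.98],[-0.48,-0.505,-0.26],0],[[0,0,-0.98],[-0.48,-0.505,-0.26],0],[[0,0,-0.98],[-0.48,-0.505,-0.26],0],[[0,0,-0.98],[-0.48,-0.505,-0.26],0],[[0,0,-0.98],[-0.48,-0.505,-0.26],0],[[0,0,-0.98],[-0.48,-0.505,-0.26],0]])

```text
clock: 10.42
position: [0.6246, 0.0061, 0.1601]
ee_rot: [1.929, -2.479, -0.001]
contact_force: [-0.4, -0.5, -0.1]
gripper_width: 0.0436
gripper_force: 0.0
```

```bash
python3 -c "
from h import *
go('D',-103,.108)"
```

```text
D rot [ 0.001 -0.    -0.027] shift [ 0.    -0.004  0.26 ] t 10.425 pos [0.6246 0.0061 0.1601] w 0.0436154793378079 head -104.2 q6 -0.52 F [-0.4 -0.5 -0.1]
```

>>> apply_moves(targets=[[[0,0,0],[0,-0.004,0.26],0],[[0,0,0],[0,-0.004,0.26],0],[[0,0,0],[0,-0.004,0.26],-1],[[0,0,0],[0,-0.004,0.26],-1],[[0,0,0],[0,-0.004,0.26],-1],[[0,0,0],[0,-0.004,0.26],-1],[[0,0,0.98],[0,-0.004,0.26],-1],[[0,0,0.98],[0,-0.004,0.26],-1],[[0,0,0.98],[0,-0.004,0.26],-1],[[0,0,0.98],[0,-0.004,0.26],-1],[[0,0,0.98],[0,-0.004,0.26],-1],[[0,0,0.98],[0,-0.004,0.26],-1]])

```text
clock: 11.92
position: [0.6283, 0.0046, 0.1095]
ee_rot: [-0.86, 3.016, -0.004]
contact_force: [5.9, -4.1, -0.4]
gripper_width: 0.0137
gripper_force: 30.0
```

>>> apply_moves(targets=[[[0,0,0],[0,0,0],0],[[0,0,0],[0,0,0],0],[[0,0,0],[0,0,-0.26],0],[[0,0,0],[0,0,-0.26],0],[[0,0,0],[0,0,-0.3],0],[[0,0,0],[0,0,-0.3],0]])

```text
clock: 12.68
position: [0.6256, 0.0057, 0.1682]
ee_rot: [0.861, -3.021, -0.0]
contact_force: [0.3, -0.1, -0.4]
gripper_width: 0.0434
gripper_force: 0.0
```

Run:
```python
from h import *
go('C',-58.6,.16)
im=eyes.capture("side"); cv2.imwrite("pics/s3.png",cv2.resize(im[100:230,270:430],None,fx=4.5,fy=4.5,interpolation=cv2.INTER_CUBIC)[:,:,::-1])
```

```text
C rot [ 1.000e-03 -0.000e+00 -1.991e+00] shift [-0.011  0.496  0.041] t 12.675 pos [0.6256 0.0057 0.1682] w 0.043431456523536145 head -148.2 q6 -1.28 F [ 0.3 -0.1 -0.4]
```

View pics/s3.png

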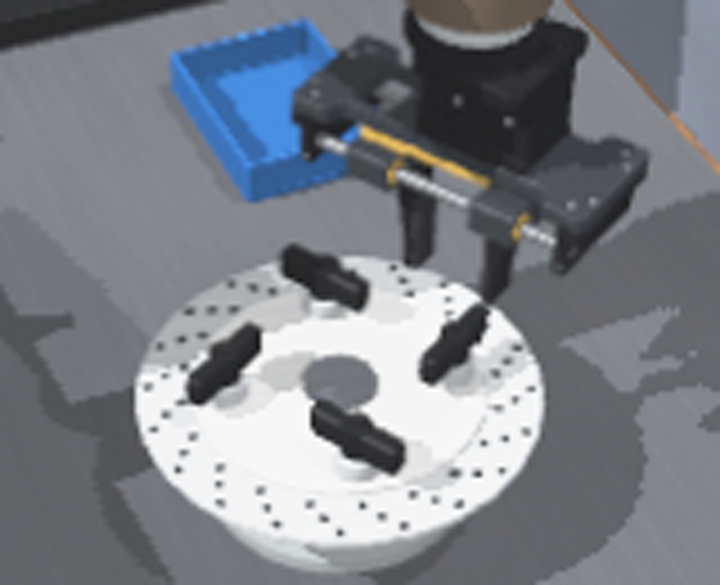

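All four bars are at about 45°, half tight. The gripper is still over D (455,345), so the second pass starts with D, then A.

>>> apply_moves(targets=[[[0,0,0],[0,0,0.3],0],[[0,0,0],[0,0,0.3],0],[[0,0,0],[0,0,0.3],-1],[[0,0,0],[0,0,0.3],-1],[[0,0,0],[0,0,0.3],-1],[[0,0,0],[0,0,0.3],-1],[[0,0,1],[0,0,0.3],-1],[[0,0,1],[0,0,0.3],-1],[[0,0,1],[0,0,0.3],-1],[[0,0,1],[0,0,0.3],-1],[[0,0,1],[0,0,0.3],-1],[[0,0,1],[0,0,0.3],-1]])

```text
clock: 14.22
position: [0.6278, 0.003, 0.1099]
ee_rot: [0.36, 3.116, -0.004]
contact_force: [5.8, -8.8, -0.3]
gripper_width: 0.0138
gripper_force: 30.0
```

```bash
python3 -c "
from h import *
go('D',-194.5,.108);go('A',-148.6,.16);print(arm.get_state()['ft_torque'])"
```

```text
D rot [-0.003  0.006  0.029] shift [0.015 0.011 0.009] t 14.225 pos [0.6278 0.003  0.1099] w 0.013827811687323764 head 166.8 q6 -2.07 F [ 5.8 -8.8 -0.3]
A rot [-0.005  0.005 -0.991] shift [ 0.714  0.027 -0.254] t 14.225 pos [0.6278 0.003  0.1099] w 0.013827811687323764 head 166.8 q6 -2.07 F [ 5.8 -8.8 -0.3]
[-2.73383971 -1.44298956  0.04405146]
```

>>> apply_moves(targets=[[[0,0,0.08],[0,0,0],-1],[[0,0,0.08],[0,0,0],-1],[[0,0,0.08],[0,0,0],0],[[0,0,0.08],[0,0,0],0],[[0,0,0],[0,0,-0.28],0],[[0,0,0],[0,0,-0.28],0],[[0,0,-0.98],[0.69,0.02,-0.28],0],[[0,0,-0.98],[0.69,0.02,-0.28],0],[[0,0,-0.98],[0.69,0.02,-0.28],0],[[0,0,-0.98],[0.69,0.02,-0.28],0],[[0,0,-0.98],[0.69,0.02,-0.28],0],[[0,0,-0.98],[0.69,0.02,-0.28],0]])

```text
clock: 15.72
position: [0.4924, 0.0412, 0.1642]
ee_rot: [0.833, -3.029, -0.0]
contact_force: [-0.6, -0.3, 1.4]
gripper_width: 0.0436
gripper_force: 0.0
```

```bash
python3 -c "
from h import *
go('A',-148.3,.108)"
```

```text
A rot [ 0.    -0.    -0.021] shift [0.012 0.005 0.281] t 15.725 pos [0.4924 0.0412 0.1642] w 0.04358730265684514 head -149.2 q6 -1.45 F [-0.6 -0.3  1.4]
```

>>> apply_moves(targets=[[[0,0,0],[0,0,0.28],0],[[0,0,0],[0,0,0.28],0],[[0,0,0],[0,0,0.28],-1],[[0,0,0],[0,0,0.28],-1],[[0,0,0],[0,0,0.28],-1],[[0,0,0],[0,0,0.28],-1],[[0,0,1],[0,0,0.28],-1],[[0,0,1],[0,0,0.28],-1],[[0,0,1],[0,0,0.28],-1],[[0,0,1],[0,0,0.28],-1],[[0,0,1],[0,0,0.28],-1],[[0,0,1],[0,0,0.28],-1]])

```text
clock: 17.23
position: [0.4938, 0.0383, 0.1094]
ee_rot: [0.383, 3.115, -0.006]
contact_force: [6.0, -13.6, 0.5]
gripper_width: 0.0136
gripper_force: 29.9
```

>>> apply_moves(targets=[[[0,0,0.06],[0,0,0],-1],[[0,0,0.06],[0,0,0],-1],[[0,0,0.06],[0,0,0],0],[[0,0,0.06],[0,0,0],0],[[0,0,0],[0,0,-0.28],0],[[0,0,0],[0,0,-0.28],0],[[0,0,0],[0,0,-0.28],0]])

```text
clock: 18.1
position: [0.492, 0.0414, 0.1644]
ee_rot: [0.385, 3.118, 0.001]
contact_force: [-0.7, -0.0, 0.1]
gripper_width: 0.0426
gripper_force: 0.0
```

Run:
```python
from h import *
go('C',121.4,.16)
for b in bars("side",(300,150,392,212),z=.105): print(b)
im=eyes.capture("side"); cv2.imwrite("pics/s4.png",cv2.resize(im[100:230,270:430],None,fx=4.5,fy=4.5,interpolation=cv2.INTER_CUBIC)[:,:,::-1])
```

```text
C rot [ 0.001 -0.     0.989] shift [-0.342  0.343  0.022] t 18.1 pos [0.492  0.0414 0.1644] w 0.042612685904853516 head 165.9 q6 -2.23 F [-0.7 -0.   0.1]
(array([ 0.53957852, -0.05052438]), np.float64(115.56175826902576), array([0.02470673, 0.06030394]), 131, array([348.96946565, 197.01526718]))
(array([0.49009035, 0.03536127]), np.float64(166.01076510799547), array([0.02786346, 0.05782802]), 155, array([319.56774194, 180.65806452]))
(array([ 6.24309008e-01, -8.13871750e-05]), np.float64(168.87137983865253), array([0.02780805, 0.05797629]), 152, array([370.27631579, 176.20394737]))
(array([0.53436374, 0.09178043]), np.float64(168.03473177528), array([0.05050116, 0.11556091]), 412, array([327.34223301, 163.66747573]))
```

View pics/s4.png

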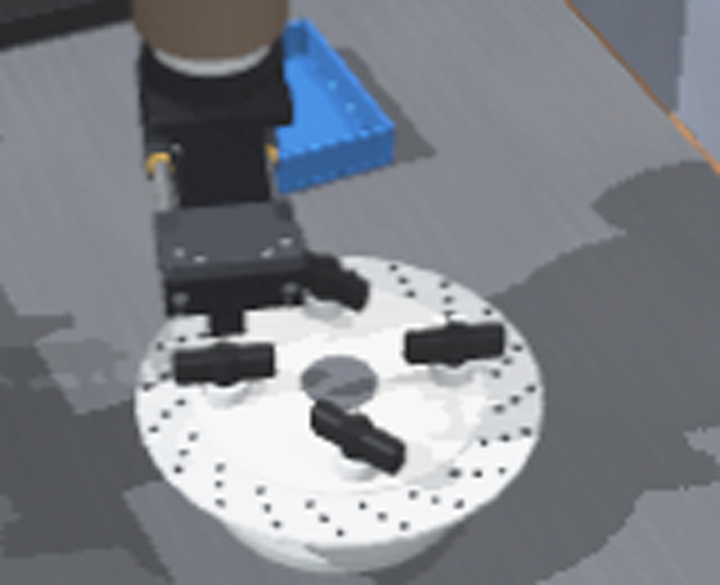

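A (225,363) and D (455,343) point at the centre, while B and C are still at half. Moving to C and unwinding the wrist on the way.

>>> apply_moves(targets=[[[0,0,-1],[-0.34,0.34,0],0],[[0,0,-1],[-0.34,0.34,0],0],[[0,0,-1],[-0.34,0.34,0],0],[[0,0,-1],[-0.34,0.34,0],0],[[0,0,-1],[-0.34,0.34,0],0]])

```text
clock: 18.82
position: [0.5744, 0.0904, 0.1629]
ee_rot: [0.836, -3.025, 0.0]
contact_force: [0.2, 0.1, -0.3]
gripper_width: 0.0437
gripper_force: 0.0
```

>>> apply_moves(targets=[[[0,0,-1],[0,0,0],0],[[0,0,-1],[0,0,0],0],[[0,0,-1],[0,0,0],0],[[0,0,-1],[0,0,0],0],[[0,0,-1],[0,0,0],0]])

```text
clock: 19.45
position: [0.5746, 0.0904, 0.1638]
ee_rot: [1.929, -2.478, -0.001]
contact_force: [-1.2, 0.3, -0.5]
gripper_width: 0.0434
gripper_force: 0.0
```

>>> apply_moves(targets=[[[0,0,-1],[0,0,0],0],[[0,0,-1],[0,0,0],0],[[0,0,-1],[0,0,0],0],[[0,0,-1],[0,0,0],0],[[0,0,-1],[0,0,0],0]])

```text
clock: 20.08
position: [0.5747, 0.0904, 0.1641]
ee_rot: [2.73, -1.553, -0.001]
contact_force: [-0.8, -0.9, -1.1]
gripper_width: 0.0437
gripper_force: 0.0
```

```bash
python3 -c "
from h import *
go('C',-58.6,.108)"
```

```text
C rot [ 0.001  0.    -0.015] shift [-0.002 -0.004  0.28 ] t 20.075 pos [0.5747 0.0904 0.1641] w 0.04367940149305493 head -59.3 q6 0.1 F [-0.8 -0.9 -1.1]
```

Turning C home (−59.3° to about −104.3°, plus a small extra press onto the stop).

>>> apply_moves(targets=[[[0,0,0],[0,0,0.28],0],[[0,0,0],[0,0,0.28],0],[[0,0,0],[0,0,0.28],-1],[[0,0,0],[0,0,0.28],-1],[[0,0,0],[0,0,0.28],-1],[[0,0,0],[0,0,0.28],-1],[[0,0,1],[0,0,0.28],-1],[[0,0,1],[0,0,0.28],-1],[[0,0,1],[0,0,0.28],-1],[[0,0,1],[0,0,0.28],-1],[[0,0,1],[0,0,0.28],-1],[[0,0,1],[0,0,0.28],-1]])

```text
clock: 21.58
position: [0.5767, 0.0908, 0.1094]
ee_rot: [-1.933, 2.472, -0.003]
contact_force: [5.8, -0.3, 0.7]
gripper_width: 0.0139
gripper_force: 30.0
```

>>> apply_moves(targets=[[[0,0,0.06],[0,0,0],-1],[[0,0,0.06],[0,0,0],-1],[[0,0,0.06],[0,0,0],0],[[0,0,0.06],[0,0,0],0],[[0,0,0],[0,0,-0.28],0],[[0,0,0],[0,0,-0.28],0],[[0,0,0],[0,0,-0.28],0]])

```text
clock: 22.45
position: [0.5737, 0.0903, 0.1638]
ee_rot: [1.931, -2.476, -0.002]
contact_force: [-1.6, -0.0, 0.3]
gripper_width: 0.0429
gripper_force: 0.0
```

```bash
python3 -c "
from h import *
go('B',-58.6,.164)"
```

```text
B rot [ 3.000e-03  1.000e-03 -1.011e+00] shift [ 0.694 -0.001 -0.001] t 22.45 pos [0.5737 0.0903 0.1638] w 0.042943545404507816 head -104.1 q6 -0.68 F [-1.6 -0.   0.3]
```

>>> apply_moves(targets=[[[0,0,-1],[0.69,0,0],0],[[0,0,-1],[0.69,0,0],0],[[0,0,-1],[0.69,0,0],0],[[0,0,-1],[0.69,0,0],0],[[0,0,-1],[0.69,0,0],0],[[0,0,-1],[0.69,0,0],0]])

```text
clock: 23.2
position: [0.5401, -0.0436, 0.1629]
ee_rot: [2.731, -1.55, -0.005]
contact_force: [-0.1, -0.5, 0.2]
gripper_width: 0.0433
gripper_force: 0.0
```

>>> apply_moves(targets=[[[0,0,0],[0,0,0.28],0],[[0,0,0],[0,0,0.28],0],[[0,0,0],[0,0,0.28],-1],[[0,0,0],[0,0,0.28],-1],[[0,0,0],[0,0,0.28],-1],[[0,0,0],[0,0,0.28],-1],[[0,0,1],[0,0,0.28],-1],[[0,0,1],[0,0,0.28],-1],[[0,0,1],[0,0,0.28],-1],[[0,0,1],[0,0,0.28],-1],[[0,0,1],[0,0,0.28],-1],[[0,0,1],[0,0,0.28],-1]])

```text
clock: 24.7
position: [0.5414, -0.0441, 0.1092]
ee_rot: [1.935, -2.475, 0.002]
contact_force: [-1.9, -5.8, 6.2]
gripper_width: 0.0137
gripper_force: 30.0
```

>>> apply_moves(targets=[[[0,0,0.06],[0,0,0],-1],[[0,0,0.06],[0,0,0],-1],[[0,0,0.06],[0,0,0],0],[[0,0,0.06],[0,0,0],0],[[0,0,0],[0,0,-0.28],0],[[0,0,0],[0,0,-0.28],0],[[0,0,0],[0,0,-0.9],0],[[0,0,0],[0,0,-0.9],0],[[0,0,0],[0,0,-0.9],0],[[0,0,0],[0,0,-0.9],0]])

```text
clock: 25.95
position: [0.5408, -0.0429, 0.2872]
ee_rot: [1.932, -2.477, -0.003]
contact_force: [0.1, -0.0, 0.1]
gripper_width: 0.0434
gripper_force: 0.0
```

Run:
```python
from h import *
go('B',-104.5,.25)
for b in bars("side",(300,150,392,212),z=.105): print(b)
im=eyes.capture("side"); cv2.imwrite("pics/s5.png",cv2.resize(im[100:230,270:430],None,fx=4.5,fy=4.5,interpolation=cv2.INTER_CUBIC)[:,:,::-1])
```

```text
B rot [0.002 0.001 0.009] shift [0.008 0.001 0.186] t 25.95 pos [ 0.5408 -0.0429  0.2872] w 0.043418888805600186 head -104.1 q6 -0.46 F [ 0.1 -0.   0.1]
(array([ 0.53945969, -0.04983816]), np.float64(74.07780694320743), array([0.01338654, 0.0701084 ]), 102, array([348.80392157, 196.89215686]))
(array([0.49042712, 0.03545416]), np.float64(165.87010020026696), array([0.02846779, 0.05768845]), 159, array([319.67295597, 180.60377358]))
(array([ 6.24409181e-01, -1.05991967e-04]), np.float64(168.78734171812957), array([0.0274456 , 0.05827528]), 150, array([370.31333333, 176.2       ]))
(array([0.57514777, 0.08611964]), np.float64(72.96626414016654), array([0.01447528, 0.07079696]), 87, array([341.55172414, 161.31034483]))
```

View pics/s5.png

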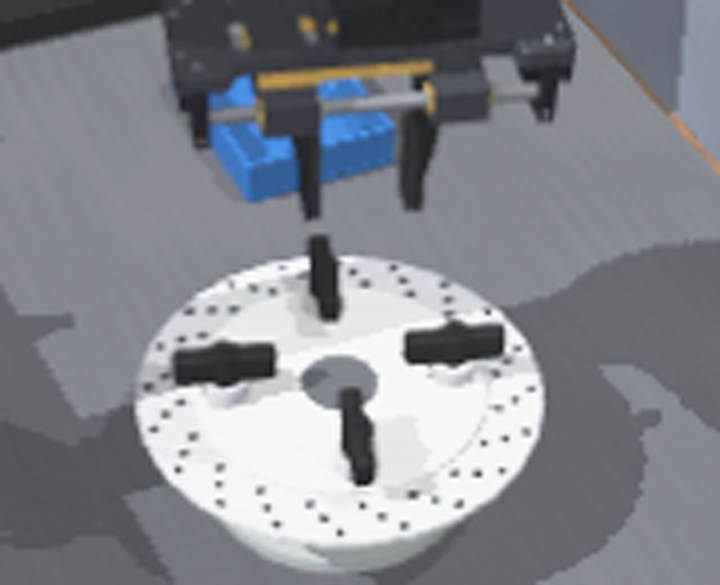

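All four bars point at the centre, the gripper is clear and the tray hasn't moved. Handing in.

```bash
python3 -c "
from cell import arm
print(arm.finish_job())"
```

```text
the job is handed in; nothing more can be done
None
```

All four knobs were tightened crosswise in two passes and the job was handed in at about 26 s; the last camera view shows every bar pointing at the disc's centre and the gripper clear, but the hand-in returned no verdict.

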